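Put the returned brass fittings back into their stock boxes

ROBOT

A 6-joint arm with a two-finger parallel gripper is mounted at the origin on the work surface. World frame = base frame: x ahead of the robot, y to its left, z up, the work surface at z = 0. Lengths are in m, angles in rad, forces in N, time in s.
With the tool pointing down it reaches from about 0.375 to 0.9 m from the base axis. Payload 3.1 kg.
Tool frame: the origin (TCP) lies midway between the tips of the shut fingers; the grasp point (between the pads) lies 19 mm behind it (pinch_z is the distance from the TCP to the grasp point, in m); y points along the fingers, z is the direction in which the jaws open and shut, and the axes are right-handed (so a half turn about y gives the same grasp; the last joint's range is limited). The gripper opens to 87 mm and grips with 3 to 60 N. Pads are 19 mm wide; open, the fingers measure 117 mm over their backs; the gripper's body (75 mm by 190 mm) begins 51 mm behind the grasp point.
Start: joints at [1.016, 0.527, 1.433, -0, 1.181, -0.178], TCP at [0.23, 0.581, 0.223] pointing down, gripper open.
Joint ranges: [-3.08, 3.08], [-0.75, 2.2], [0.22, 2.44], [-1.43, 4.57], [0, 2.65], [-2.85, 2.85]. Speed limits (rad/s): [2.79, 2.79, 3.14, 3.14, 3.14, 3.14].

INTERFACE

Orientations are given as a unit quaternion [x, y, z, w].
In Python, from rig import * gives the robot as it stands.
- The arm moves only by the tool drive_tool, never from a script. Its argument "plan" is a list of rows, each a list of 7 numbers: the shift along the tool's x, y, z in mm, then the turn, a rotation vector about the tool's x, y, z in degrees, then the finger opening in mm, from 0 to 87. A call has 1 to 10 rows; each row is the pose to reach, as a shift and turn from the pose commanded when the call began, along the tool's axes at that moment; what a row does not reach only later rows make up. A row lasts 1/10 s, in which the tool goes at most 50 mm and 8.59 degrees, less where a joint would pass 70% of its speed; a pose out of reach is approached as far as the arm can. A call with a gripper value outside its range is refused whole. The fingers move at their own pace and stop on an object; "newtons" is the grip in N (left out, the last holds). Time passes only in rows, so rows that repeat a pose let the fingers close. It gives the time, the measured TCP pose, the force and the opening at its end, in the units of the state.
- get_obs(): the state, without advancing time (a new reading comes with each control period).
- camera(name): name is "scene" or "top" or "wrist"; returns the picture (480x640x3 uint8, blue, green, red); there is no depth.
- get_calibration(name): a dict with "fx", "fy", "cx", "cy" (pixels), "D" ([k1, k2, p1, p2, k3] as OpenCV has them; the pictures are not rectified), "origin" and "rotation" of the camera in the world; the wrist camera has in their place "tool_from_camera" (4x4, takes a point from camera to tool coordinates, whose origin is the TCP and whose axes are the tool frame's). Camera axes: x right, y down, z forward; pixel columns grow to the right and rows downward; lengths in m; the calibration is good to about 2 mm. A picture is of the moment at which its call begins: read the wrist's pose just before it. get_calibration takes no time and is no camera call.
- hand_in(): hands the job in, once; it reports no verdict.
Trained networks look in the newest picture that a camera, given by its name, has taken for a name from the list of things; names that differ only in an ending like _2 or _b are one class to them, and where a whole thing is asked for, a point or a joint stands for the part that bears it (a point fixed in the world has none). Each returns a list of dicts, best first, with "conf" (0 to 1); they miss things now and then, are a little off and sometimes report something else, mostly with a low value. They report only what shows in the picture. A call takes as long as a camera call. They do not tell look-alikes from the thing itself.
- spot_in(camera, target): "location" ([column, row] in pixels, amid what is visible of it).
- mark_of(camera, target): "location" ([column, row] in pixels: a listed point, or the origin of a listed thing).
The state is a dict: "time": time; "q": joint angles; "joint_velocities": joint speeds; "joint_torque": joint torques, N m; "position": TCP position; "tool_rot": TCP orientation; "ft_force": force on the tool from outside, world axes, zero at the start; "moment": the same for the moment, N m; "grip_width": finger opening in m.
Only numpy, scipy, OpenCV 4.12 (cv2) and the standard library are available. Lean on these libraries where they do the work, as an engineer would, in place of code of your own. Each camera call takes 0.05 s, during which the arm holds its last target. There are 200 camera calls.

TASK

Put the four returned brass fittings back into stock: lay each one on the floor in the clear front part of the stock box that already holds its kind - the red-lever valve, the blue-lever valve, the straight coupling and the tee - the same way up as it lies now (levers on top) and lined up with the ones already in that box; which end points to the back does not matter. Leave the white plastic fittings where they lie on the bench.

Things in the scene. Friction and masses are not known exactly. Their poses are not given: they have to be found in the camera images.
- valve_red_c (a point): Brass ball valve, red lever on top, 220 g. x: along the barrel towards the lever tip, z up. Point: middle of the barrel, 16 mm above its support. Barrel 32 mm across (upright flats at y +-16) and 32 long, 56 long with its hex ends. The red lever, 16 mm wide, lies above the barrel at 36 to 43 mm, its tip 55 mm from the middle; stem top at 46 mm.
- valve_blue_c (a point): Brass ball valve, blue lever on top, 220 g. x: along the barrel towards the lever tip, z up. Point: middle of the barrel, 16 mm above its support. Barrel 32 mm across (upright flats at y +-16) and 32 long, 56 long with its hex ends. The blue lever, 16 mm wide, lies above the barrel at 36 to 43 mm, its tip 55 mm from the middle; stem top at 46 mm.
- coupling_c (a point): Brass straight coupling, 160 g, lying down. x along it, z up. Point: its middle, 16 mm above its support. Eight-sided middle part 32 mm across (upright flats at y +-16) and 24 mm long; 56 mm long in all.
- tee_c (a point): Brass tee with three equal arms, 140 g, lying flat. x along the straight run, y along the side branch, z up. Point: where the arms cross, 14 mm above its support. Run 48 mm long (upright end faces at x +-24), branch ends at y 24 mm; arms 28 mm across.
- box_red: Fixed open-fronted cardboard stock box holding three brass valves with red levers, barrels along the box's x. 226 mm deep (x, from low front to back), 130 wide (y); walls and floor 3 mm. Front lip (x -113) 40 mm high, sides slope up to 80 at the back. Origin: middle of its underside. Stock (fixed) fills the back; clear to the floor: x -110 to 12 mm, full width.
- box_blue: Fixed open-fronted cardboard stock box holding three brass valves with blue levers, barrels along the box's x. 226 mm deep (x, from low front to back), 130 wide (y); walls and floor 3 mm. Front lip (x -113) 40 mm high, sides slope up to 80 at the back. Origin: middle of its underside. Stock (fixed) fills the back; clear to the floor: x -110 to 12 mm, full width.
- box_coupling: Fixed open-fronted cardboard stock box holding three brass straight couplings, lying along the box's x. 226 mm deep (x, from low front to back), 130 wide (y); walls and floor 3 mm. Front lip (x -113) 40 mm high, sides slope up to 80 at the back. Origin: middle of its underside. Stock (fixed) fills the back; clear to the floor: x -110 to 24 mm, full width.
- box_tee: Fixed open-fronted cardboard stock box holding four brass tees, lying flat, runs along the box's y. 226 mm deep (x, from low front to back), 130 wide (y); walls and floor 3 mm. Front lip (x -113) 40 mm high, sides slope up to 80 at the back. Origin: middle of its underside. Stock (fixed) fills the back; clear to the floor: x -110 to 18 mm, full width.
- plastic_tee_c (a point): White plastic tee with three equal arms, 60 g, lying flat. x along the straight run, y along the side branch, z up. Point: where the arms cross, 14 mm above its support. Run 48 mm long (upright end faces at x +-24), branch ends at y 24 mm; arms 28 mm across. Not to be put away.
- plastic_coupling_c (a point): White plastic straight coupling, 60 g, lying down. x along it, z up. Point: its middle, 16 mm above its support. Eight-sided middle part 32 mm across (upright flats at y +-16) and 24 mm long; 56 mm long in all. Not to be put away.
Mind the look-alikes: they are no part of the job. What is shaped like the part that bears valve_blue_c but turquoise is not meant.

How it is judged:
At the end, for the whole second after the job is handed in: Each brass fitting is released and at rest in the box of its kind: on the floor (height within 6 mm, tilt under 11 deg), its middle in the clear front part (x -105 to 10 mm, y within 50 mm, in the box's frame), lined up with the stock within 20 deg, either way round (x of valve_red_c in the frame of box_red between -0.105 and 0.01 m and y of valve_red_c in the frame of box_red between -0.05 and 0.05 m and z of valve_red_c in the frame of box_red between 0.013 and 0.025 m and angle between each of valve_red_c, valve_blue_c, coupling_c, tee_c's own z axis and vertical below 0.2 rad and angle between the x axis of valve_red_c and the x axis of box_red, either way round below 0.35 rad and linear speed of each of valve_red, valve_blue, coupling, tee below 0.02 m/s and x of valve_blue_c in the frame of box_blue between -0.105 and 0.01 m and y of valve_blue_c in the frame of box_blue between -0.05 and 0.05 m and z of valve_blue_c in the frame of box_blue between 0.013 and 0.025 m and angle between the x axis of valve_blue_c and the x axis of box_blue, either way round below 0.35 rad and x of coupling_c in the frame of box_coupling between -0.105 and 0.01 m and y of coupling_c in the frame of box_coupling between -0.05 and 0.05 m and z of coupling_c in the frame of box_coupling between 0.013 and 0.025 m and angle between the x axis of coupling_c and the x axis of box_coupling, either way round below 0.35 rad and x of tee_c in the frame of box_tee between -0.105 and 0.01 m and y of tee_c in the frame of box_tee between -0.05 and 0.05 m and z of tee_c in the frame of box_tee between 0.011 and 0.023 m and angle between the x axis of tee_c and the y axis of box_tee, either way round below 0.35 rad); the robot touches nothing.
It fails at once if the white plastic tee is shifted by more than 30 mm (distance of plastic_tee_c from where it was at the start of the episode above 0.03 m).
It fails at once if the white plastic coupling is shifted by more than 30 mm (distance of plastic_coupling_c from where it was at the start of the episode above 0.03 m).
It also fails if it takes over 93 s, if anything falls off the work surface, if the arm or the gripper's body presses on something with over 40 N, if the wrist force passes 120 N, or if a joint passes its speed limit or range.

## Working session

There is one attempt and no reset: what is moved stays moved. The work goes in short steps, Python scripts to look and compute and a tool call to move; the robot and the scene stay as the last step left them, time stands still between calls to the robot, and variables do not carry over. Pictures are saved under pics/ and viewed, about 12 in all and at most 16, crops included, and the job is handed in when it is done.

Besides the shell and the picture viewer there is one more tool, called as name([rows], argument=value, ...), one row to a line, values as JSON. drive_tool: Moves the arm, as the interface text tells. Its arguments: {"type":"object","properties":{"plan":{"type":"array","items":{"type":"array","items":{"type":"number"}}},"newtons":{"type":"number"}},"required":["plan"]}

```bash
ls; mkdir -p pics; python3 - <<'E'
from rig import *
import cv2
for n in("scene","top"):
    cv2.imwrite(f"pics/{n}0.png",camera(n)); c=get_calibration(n); print(n,c)
print(get_calibration("wrist")); print(get_obs())
for n in ("top","scene"):
  for t in "valve_red_c valve_blue_c coupling_c tee_c box_red box_blue box_coupling box_tee plastic_tee_c plastic_coupling_c".split():
    print(n,t,[(d['location'],round(d['conf'],2)) for d in mark_of(n,t)][:4])
E
```

```text
pics
scene {'fx': 612.790475337804, 'fy': 612.790475337804, 'cx': 321.4595910503722, 'cy': 243.28992739277516, 'D': array([-0.21563582,  0.        ,  0.        ,  0.        ,  0.        ]), 'origin': array([1.46416139, 0.00214165, 1.11244314]), 'rotation': array([ 0.68334929,  0.63776307, -0.24010959, -0.26199122])}
top {'fx': 553.770599776305, 'fy': 553.770599776305, 'cx': 325.2387360129982, 'cy': 239.14259099128162, 'D': array([-0.08066498,  0.        ,  0.        ,  0.        ,  0.        ]), 'origin': array([0.34698111, 0.07293146, 1.36396909]), 'rotation': array([ 0.70915391, -0.70325148,  0.03839497, -0.03261769])}
{'fx': 418.4787450837239, 'fy': 418.4787450837239, 'cx': 318.7213970446909, 'cy': 239.78692416086707, 'D': array([-0.04633683,  0.        ,  0.        ,  0.        ,  0.        ]), 'tool_from_camera': array([[ 8.53896258e-04,  9.60243073e-01,  2.79163951e-01,
        -7.65588872e-02],
       [ 7.62920603e-05, -2.79164114e-01,  9.60243402e-01,
        -1.61890761e-01],
       [ 9.99999633e-01, -7.98650255e-04, -3.11636115e-04,
         4.13089613e-04],
       [ 0.0000
[... 1102 characters left out ...]
 0.78)]
top box_tee [([319.4, 163.4], 0.91)]
top plastic_tee_c [([482.8, 297.5], 0.57), ([254.5, 166.4], 0.43)]
top plastic_coupling_c [([431.3, 259.7], 0.56), ([375.4, 255.3], 0.51)]
scene valve_red_c [([212.6, 234.3], 0.84), ([121.3, 254.0], 0.58)]
scene valve_blue_c [([458.7, 235.7], 0.87), ([488.1, 179.8], 0.69)]
scene coupling_c [([121.5, 254.7], 0.8)]
scene tee_c [([364.9, 228.6], 0.85), ([458.5, 237.5], 0.38)]
scene box_red [([184.1, 314.2], 0.71)]
scene box_blue [([258.3, 319.6], 0.58)]
scene box_coupling [([398.3, 303.6], 0.63)]
scene box_tee [([326.1, 309.4], 0.97)]
scene plastic_tee_c [([164.7, 208.4], 0.61), ([397.4, 305.7], 0.6)]
scene plastic_coupling_c [([262.0, 232.3], 0.77)]
```

```bash
python3 - <<'E'
import cv2
i=cv2.imread("pics/top0.png"); cv2.imwrite("pics/topc.png",cv2.resize(i[110:350,60:580],(800,369),interpolation=cv2.INTER_CUBIC))
E
```

```text
(no output)
```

View pics/topc.png

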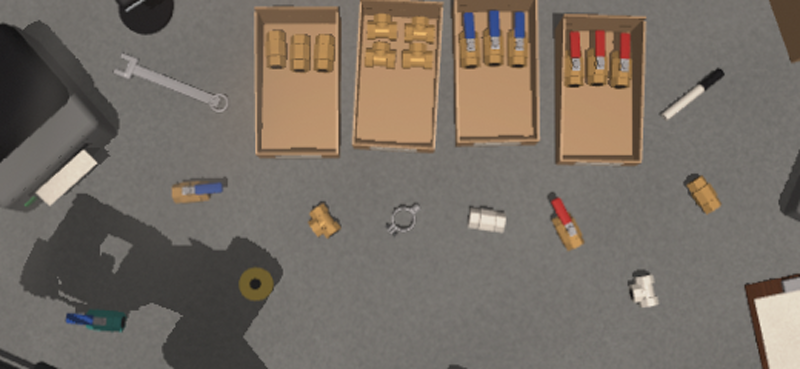

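View pics/scene0.png

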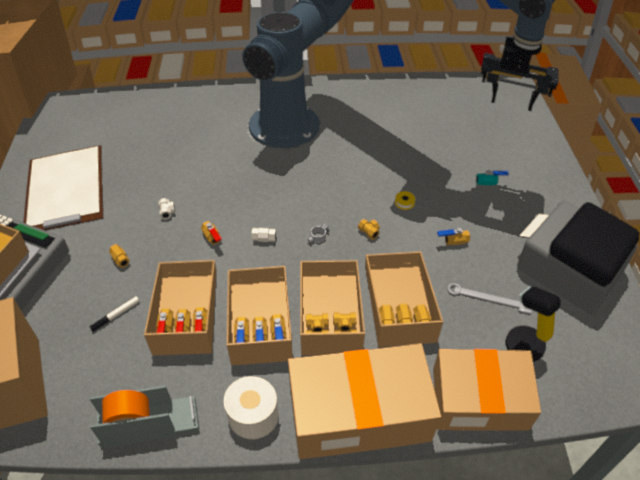

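```bash
cat > h.py <<'E'
from rig import *
import numpy as np, cv2
from scipy.spatial.transform import Rotation as R
def ray(cam,px,obs=None):
    c=get_calibration(cam); K=np.array([[c['fx'],0,c['cx']],[0,c['fy'],c['cy']],[0,0,1]])
    p=cv2.undistortPoints(np.array([[px]],float),K,np.array(c['D']))[0,0]; d=np.array([*p,1])
    if cam=='wrist':
        o=obs or get_obs(); T=np.array(c['tool_from_camera']); W=R.from_quat(o['tool_rot'])
        return W.apply(T[:3,3])+o['position'], W.apply(T[:3,:3]@d)
    return np.array(c['origin']), R.from_quat(c['rotation']).apply(d)
def at(cam,px,z,obs=None):
    o,d=ray(cam,px,obs); return o+d*(z-o[2])/d[2]
def proj(cam,X,obs=None):
    c=get_calibration(cam); K=np.array([[c['fx'],0,c['cx']],[0,c['fy'],c['cy']],[0,0,1]])
    if cam=='wrist':
        o=obs or get_obs(); T=np.array(c['tool_from_camera']); W=R.from_quat(o['tool_rot'])
        X=(W.inv().apply(np.atleast_2d(X)-o['position'])-T[:3,3])@T[:3,:3]
    else: X=R.from_quat(c['rotation']).inv().apply(np.atleast_2d(X)-np.array(c['origin']))
    return cv2.projectPoints(X,np.zeros(3),np.zeros(3),K,np.array(c['D']))[0][:,0]
def go(x,y,z,jaw):
    """jaw: direction of jaws in world, deg (mod 180). prints shift mm, turn deg"""
    o=get_obs(); W=R.from_quat(o['tool_rot']); M=W.as_matrix()
    best=None
    for s in(0,180):
        a=np.radians(jaw+s); zt=np.array([np.cos(a),np.sin(a),0]); yt=np.array([0,0,-1.]); xt=np.cross(yt,zt)
        rv=(W.inv()*R.from_matrix(np.c_[xt,yt,zt])).as_rotvec(degrees=True)
        print('shift',np.round(M.T@(np.array([x,y,z])-o['position'])*1e3,1),'turn',np.round(rv,1),'q6',np.round(o['q'][5],2))
E
python3 - <<'E'
from h import *
c=lambda u,v:(60+u*.65,110+v*.65)
T=dict(valve_red=[(430,256.9)],valve_blue=[(184.2,236.4)],coupling=[(516.5,235.3)],tee=[(268.7,251)])
for k,h in T.items(): print(k,np.round(at('top',h[0],.016),3))
S=dict(valve_red=(212.6,234.3),valve_blue=(458.7,235.7),coupling=(121.5,254.7),tee=(364.9,228.6))
for k,h in S.items(): print(k,'scene',np.round(at('scene',h,.016),3))
for k,h in dict(red=(443.3,171.6),blue=(380.5,161.1),coup=(256.6,167.2),tee=(319.4,163.4)).items(): print(k,np.round(at('top',h,.0),3))
for k,h in dict(red=((557,161),(641,163)),blue=((457,143),(539,143)),tee=((353,147),(436,150)),coup=((257,155),(339,156))).items():
  a,b=[at('top',c(*p),.04) for p in h]; d=a-b; yaw=np.arctan2(d[1],d[0])-np.pi/2
  print(k,'lip',np.round(a,3),np.round(b,3),np.round(np.linalg.norm(d),3),'yaw',np.degrees(yaw).round(1),'center',np.round((a+b)[:2]/2+.113*np.array([np.cos(yaw),np.sin(yaw)]),3))
def ang(a,b,z): 
  a,b=at('top',c(*a),z),at('top',c(*b),z); return np.degrees(np.arctan2(*(b-a)[1::-1])).round(0)
print('vred',ang((572,247),(552,195),.03),'vblue',ang((174,191),(226,184),.03),'coup',ang((712,211),(692,178),.03))
M=R.from_quat(get_obs()['tool_rot']).as_matrix(); print(M.round(2))
i=cv2.imread("pics/top0.png"); print(cv2.imwrite("pics/tee.png",cv2.resize(i[230:270,165:285],(780,260),interpolation=cv2.INTER_CUBIC)))
E
```

```text
valve_red [ 0.441 -0.195  0.016]
valve_blue [0.487 0.409 0.016]
coupling [ 0.497 -0.412  0.016]
tee [0.453 0.2   0.016]
valve_red scene [ 0.446 -0.185  0.016]
valve_blue scene [0.49  0.416 0.016]
coupling scene [ 0.497 -0.405  0.016]
tee scene [0.452 0.188 0.016]
red [ 0.658 -0.234  0.   ]
blue [ 0.683 -0.075  0.   ]
coup [0.665 0.236 0.   ]
tee [0.676 0.079 0.   ]
red lip [ 0.542 -0.172  0.04 ] [ 0.54  -0.305  0.04 ] 0.134 yaw -0.7 center [ 0.654 -0.24 ]
blue lip [ 0.569 -0.014  0.04 ] [ 0.571 -0.143  0.04 ] 0.13 yaw 0.6 center [ 0.683 -0.077]
tee lip [0.561 0.15  0.04 ] [0.558 0.019 0.04 ] 0.131 yaw -1.6 center [0.673 0.081]
coup lip [0.547 0.301 0.04 ] [0.547 0.172 0.04 ] 0.129 yaw -0.2 center [0.66  0.236]
vred 21.0 vblue -82.0 coup 31.0
[[ 0.93 -0.    0.37]
 [-0.37 -0.    0.93]
 [ 0.   -1.   -0.  ]]
True
```

View pics/tee.png

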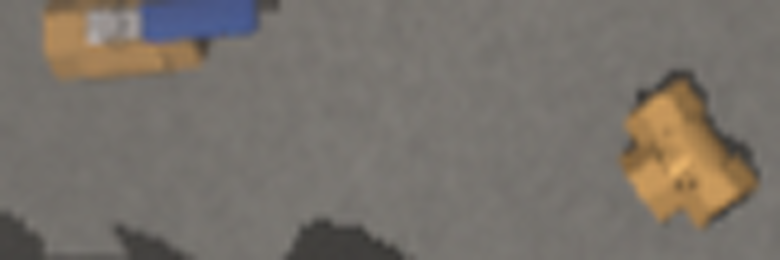

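```bash
python3 -c "
from h import *
go(.487,.412,.17,8)"
```

```text
shift [301.3  52.6 -62.7] turn [ 0.  60.4  0. ] q6 -0.18
shift [301.3  52.6 -62.7] turn [   0.  -119.6   -0. ] q6 -0.18
```

drive_tool([
  [301,53,-63,0,60.4,0,60],
  [301,53,-63,0,60.4,0,60],
  [301,53,-63,0,60.4,0,60],
  [301,53,-63,0,60.4,0,60],
  [301,53,-63,0,60.4,0,60],
  [301,53,-63,0,60.4,0,60],
  [301,53,-63,0,60.4,0,60],
  [301,53,-63,0,60.4,0,60],
  [301,53,-63,0,60.4,0,60],
  [301,53,-63,0,60.4,0,60],
], newtons=45)

```text
time: 2.1
position: [0.4853, 0.4127, 0.1698]
tool_rot: [0.535, -0.463, 0.463, -0.535]
ft_force: [-0.3, 0.9, 0.4]
grip_width: 0.0602
```

```bash
cat > look.py <<'E'
from h import *
import sys
t,z,f=sys.argv[1],float(sys.argv[2]),sys.argv[3]
o=get_obs(); print(np.round(o['position'],4),np.round(o['q'],2),o['ft_force'].round(1),o['grip_width'])
i=camera('wrist'); cv2.imwrite(f'pics/{f}.png',i)
for d in mark_of('wrist',t)[:3]: print(d['location'],d['conf'],at('wrist',d['location'],z,o).round(4))
E
python3 look.py valve_blue_c .016 wb
```

```text
[0.4853 0.4127 0.1698] [0.53 0.6  1.45 0.   1.09 0.39] [-0.3  0.9  0.4] 0.060205478664626555
[61.2, 9.4] 0.86 [0.2859 0.5382 0.016 ]
[324.6, 225.8] 0.72 [0.4904 0.4099 0.016 ]
```

View pics/wb.png

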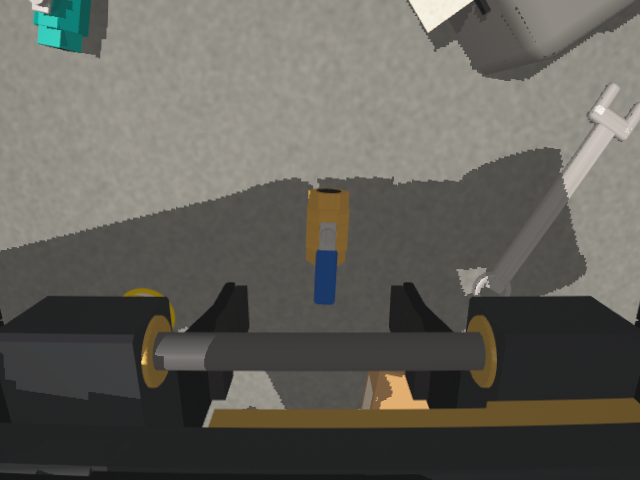

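```bash
python3 -c "
from h import *
a,b=at('wrist',(328,228),.043),at('wrist',(325,300),.043); d=b-a; print(a,b,np.degrees(np.arctan2(d[1],d[0])))
go(.4904,.410,.004,8)
a,b=at('wrist',(328,192),.02),at('wrist',(327,262),.02);print(a,b)"
```

```text
[0.49175772 0.41558352 0.043     ] [0.49780183 0.36005934 0.043     ] -83.78750062590026
shift [  3.6 165.9   4.6] turn [-0.   0.2 -0. ] q6 0.39
shift [  3.6 165.9   4.6] turn [  -0.  -179.8    0. ] q6 0.39
[0.48900579 0.43738197 0.02      ] [0.4964604  0.38225944 0.02      ]
```

drive_tool([
  [4,0,5.5,0,2,0,60],
  [4,50,5.5,0,2,0,60],
  [4,100,5.5,0,2,0,60],
  [4,140,5.5,0,2,0,60],
  [4,155,5.5,0,2,0,60],
  [4,165,5.5,0,2,0,60],
  [4,165,5.5,0,2,0,60],
  [4,165,5.5,0,2,0,20],
  [4,165,5.5,0,2,0,20],
  [4,165,5.5,0,2,0,20],
], newtons=45)

```text
time: 3.2
position: [0.4937, 0.4093, 0.0063]
tool_rot: [-0.524, 0.473, -0.473, 0.527]
ft_force: [0.7, -0.6, 0.3]
grip_width: 0.0433
```

drive_tool([
  [0,0,0,0,0,0,20],
  [0,0,0,0,0,0,20],
  [0,0,0,0,0,0,20],
  [0,0,0,0,0,0,20],
  [0,-30,0,0,0,0,20],
  [0,-80,0,0,0,0,20],
  [0,-130,0,0,0,0,20],
  [0,-180,0,0,0,0,20],
  [0,-200,0,0,0,0,20],
  [0,-200,0,0,0,0,20],
])

```text
time: 4.2
position: [0.4947, 0.4099, 0.2085]
tool_rot: [-0.523, 0.472, -0.474, 0.528]
ft_force: [0.8, -0.3, -1.6]
grip_width: 0.0315
```

```bash
python3 -c "
from h import *
y=np.radians(.6);c=np.array([.683,-.077])-.05*np.array([np.cos(y),np.sin(y)]);print(c)
go(*c,.20,90.6)"
```

```text
[ 0.63300274 -0.07752359]
shift [499.2   7.4  86.4] turn [ -0.5 -84.6   0.2] q6 0.41
shift [499.2   7.4  86.4] turn [-0.2 95.4 -0.5] q6 0.41
```

drive_tool([
  [42,0,7,0,8,0,20],
  [83,0,14,0,16,0,20],
  [125,0,22,0,24,0,20],
  [167,0,29,0,32,0,20],
  [208,0,36,0,40,0,20],
  [250,0,43,0,48,0,20],
  [292,0,50,0,56,0,20],
  [333,0,58,0,64,0,20],
  [375,0,65,0,72,0,20],
  [416,0,72,0,80,0,20],
])

```text
time: 5.2
position: [0.6063, 0.0009, 0.2014]
tool_rot: [-0.098, 0.701, -0.7, 0.094]
ft_force: [0.5, -0.0, -1.2]
grip_width: 0.0315
```

```bash
python3 -c "
from h import *
go(.633,-.0775,.18,90.6)"; python3 look.py box_blue 0 pb
```

```text
shift [-4.7 21.1 82.8] turn [   0.4 -164.9   -0.2] q6 1.11
shift [-4.7 21.1 82.8] turn [ 0.1 15.1  0.3] q6 1.11
[0.6063 0.0009 0.2014] [-0.18  0.53  1.5   0.    1.12  1.11] [ 0.5 -0.  -1.2] 0.03147659278384113
[428.0, 138.8] 0.87 [ 0.6885 -0.0715  0.    ]
```

View pics/pb.png

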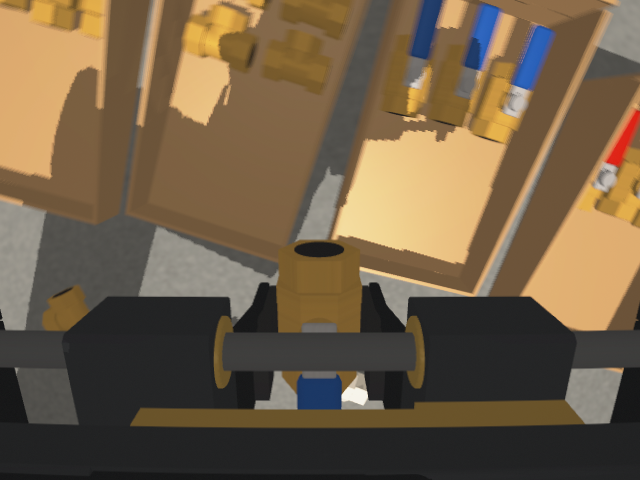

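drive_tool([
  [-8,0,42,0,7.5,0,20],
  [-16,0,83,0,15,0,20],
  [-16,20,83,0,15,0,20],
  [-16,70,83,0,15,0,20],
  [-16,110,83,0,15,0,20],
  [-16,150,83,0,15,0,20],
  [-16,175,83,0,15,0,20],
  [-16,185,83,0,15,0,20],
  [-16,190,83,0,15,0,20],
  [-16,191,83,0,15,0,20],
])

```text
time: 6.3
position: [0.646, -0.0726, 0.0132]
tool_rot: [-0.007, 0.707, -0.707, 0.006]
ft_force: [0.5, -0.9, -1.1]
grip_width: 0.0313
```

drive_tool([
  [0,0,0,0,0,0,20],
  [0,0,0,0,0,0,20],
])

```text
time: 6.5
position: [0.6472, -0.0732, 0.0152]
tool_rot: [0.005, -0.707, 0.707, -0.007]
ft_force: [-0.7, 0.3, -0.6]
grip_width: 0.0313
```

drive_tool([
  [0,2,0,0,0,0,20],
  [0,4,0,0,0,0,20],
  [0,5,0,0,0,0,20],
])

```text
time: 6.8
position: [0.6461, -0.073, 0.0087]
tool_rot: [0.006, -0.707, 0.707, -0.006]
ft_force: [-0.0, 0.4, -2.0]
grip_width: 0.0319
```

```bash
python3 look.py valve_blue_c 0.019 pb2
```

```text
[ 0.6461 -0.073   0.0087] [-0.28  0.84  1.5  -0.    0.81  1.27] [-0.   0.4 -2. ] 0.031889097376209034
[319.9, 315.9] 0.88 [ 0.647 -0.073  0.019]
```

drive_tool([
  [0,1,0,0,0,0,20],
  [0,1,0,0,0,0,52],
  [0,1,0,0,0,0,52],
  [0,1,0,0,0,0,52],
  [0,-20,0,0,0,0,52],
  [0,-60,0,0,0,0,52],
  [0,-110,0,0,0,0,52],
  [0,-160,0,0,0,0,52],
  [0,-180,0,0,0,0,52],
  [0,-180,0,0,0,0,52],
])

```text
time: 7.9
position: [0.6489, -0.0737, 0.1933]
tool_rot: [0.003, -0.706, 0.708, -0.01]
ft_force: [0.8, 0.2, 0.2]
grip_width: 0.0517
```

```bash
python3 look.py valve_blue_c 0.019 pb3; python3 -c "
from h import *
go(.445,-.19,.19,111)"
```

```text
[ 0.6489 -0.0737  0.1933] [-0.28  0.59  1.39  0.    1.14  1.27] [0.8 0.2 0.2] 0.051677972859738915
[316.2, 219.8] 0.9 [ 0.6468 -0.0717  0.019 ]
[508.7, 207.8] 0.61 [ 0.6597 -0.2309  0.019 ]
shift [202.7  -1.6 113.6] turn [ -0. 160.   0.] q6 1.27
shift [202.7  -1.6 113.6] turn [  0. -20.   0.] q6 1.27
```

View pics/pb3.png

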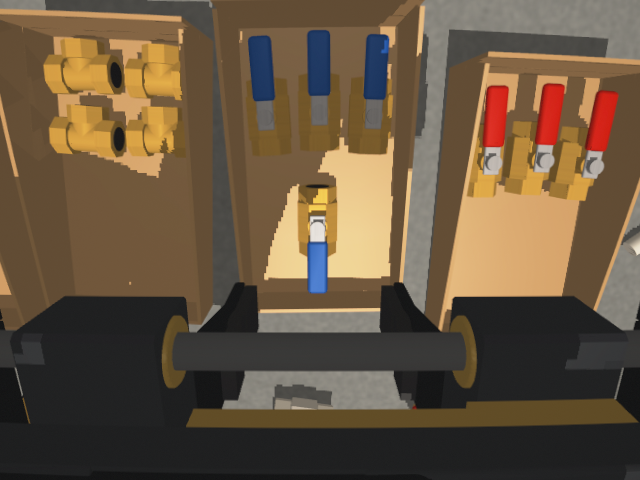

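drive_tool([
  [40,-10,23,0,-4,0,60],
  [80,-10,46,0,-8,0,60],
  [122,-10,68,0,-12,0,60],
  [162,0,91,0,-16,0,60],
  [203,10,114,0,-20,0,60],
  [203,20,114,0,-20,0,60],
  [203,20,114,0,-20,0,60],
  [203,20,114,0,-20,0,60],
])

```text
time: 8.8
position: [0.4455, -0.1901, 0.1675]
tool_rot: [-0.129, 0.696, -0.695, 0.129]
ft_force: [0.5, -1.2, 0.9]
grip_width: 0.0599
```

```bash
python3 look.py valve_red_c 0.016 wr
```

```text
[ 0.4455 -0.1901  0.1675] [-0.63  0.42  1.84  0.    0.88  0.57] [ 0.5 -1.2  0.9] 0.059904728462505046
[317.7, 234.4] 0.97 [ 0.4357 -0.1924  0.016 ]
[162.7, 153.5] 0.18 [ 0.4528 -0.0627  0.016 ]
```

View pics/wr.png

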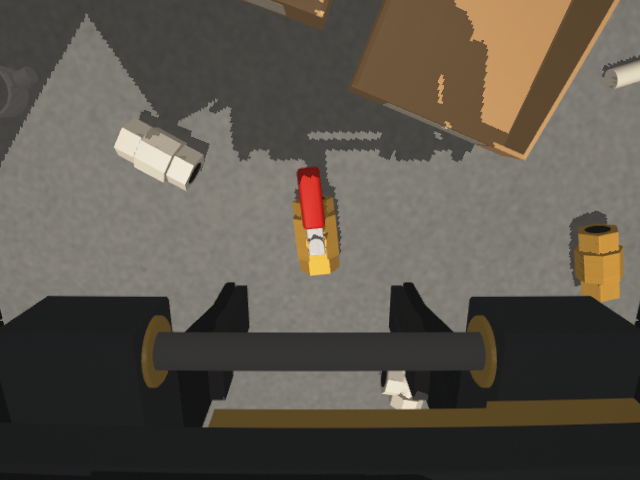

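```bash
python3 -c "
from h import *
a,b=at('wrist',(317,245),.045),at('wrist',(309,172),.043); d=b-a; print(a,b,np.degrees(np.arctan2(d[1],d[0])))
print('plastic tee',at('top',(482.8,297.5),.014))
a,b=at('wrist',(318,268),.02),at('wrist',(316,200),.02);print(a,b,(a+b)/2)
j=np.degrees(np.arctan2(d[1],d[0]))+90;print(j)
go(.436,-.192,.004,j)"
```

```text
[ 0.43656934 -0.19217677  0.045     ] [ 0.48269522 -0.16862839  0.043     ] 27.04542026637267
plastic tee [ 0.34289241 -0.32452628  0.014     ]
[ 0.41209131 -0.20231568  0.02      ] [ 0.46218362 -0.1814617   0.02      ] [ 0.43713746 -0.19188869  0.02      ]
117.04542026637267
shift [ 10.3 164.3  -1.9] turn [  0. 174.  -0.] q6 0.57
shift [ 10.3 164.3  -1.9] turn [-0. -6. -0.] q6 0.57
```

drive_tool([
  [10,0,-2,0,-4,0,60],
  [10,50,-2,0,-4,0,60],
  [10,100,-2,0,-4,0,60],
  [10,140,-2,0,-4,0,60],
  [10,155,-2,0,-4,0,60],
  [10,163,-2,0,-4,0,60],
  [10,163,-2,0,-4,0,60],
  [10,163,-2,0,-4,0,20],
  [10,163,-2,0,-4,0,20],
  [10,163,-2,0,-4,0,20],
])

```text
time: 9.9
position: [0.4358, -0.1926, 0.0067]
tool_rot: [0.153, -0.69, 0.691, -0.154]
ft_force: [-0.5, -0.1, -0.8]
grip_width: 0.0438
```

drive_tool([
  [0,0,0,0,0,0,20],
  [0,0,0,0,0,0,20],
  [0,0,0,0,0,0,20],
  [0,0,0,0,0,0,20],
  [0,-30,0,0,0,0,20],
  [0,-80,0,0,0,0,20],
  [0,-130,0,0,0,0,20],
  [0,-180,0,0,0,0,20],
  [0,-190,0,0,0,0,20],
  [0,-190,0,0,0,0,20],
])

```text
time: 10.9
position: [0.4358, -0.1928, 0.1971]
tool_rot: [0.152, -0.689, 0.692, -0.154]
ft_force: [0.4, -0.4, -2.1]
grip_width: 0.0311
```

```bash
python3 -c "
from h import *
y=np.radians(-.7);c=np.array([.656,-.237])-.055*np.array([np.cos(y),np.sin(y)]);print(c)
go(*c,.20,89.3)"
```

```text
[ 0.6010041  -0.23632806]
shift [-131.3   -2.2  109.4] turn [  -0.2 -154.3    0.3] q6 0.48
shift [-131.3   -2.2  109.4] turn [-0.2 25.7 -0.2] q6 0.48
```

drive_tool([
  [-33,0,27,0,6.5,0,20],
  [-66,0,55,0,13,0,20],
  [-98,0,82,0,19,0,20],
  [-131,0,109,0,25.7,0,20],
  [-131,0,109,0,25.7,0,20],
  [-131,0,109,0,25.7,0,20],
])

```text
time: 11.5
position: [0.5984, -0.2346, 0.1912]
tool_rot: [0.001, 0.708, -0.706, -0.006]
ft_force: [-1.1, 0.6, -2.0]
grip_width: 0.0317
```

```bash
python3 look.py box_red 0 pr; python3 -c "
from h import *
go(.601,-.2363,.010,89.3)"
```

```text
[ 0.5984 -0.2346  0.1912] [-0.55  0.59  1.41 -0.    1.15  1.03] [-1.1  0.6 -2. ] 0.03166704812460719
[324.7, 139.7] 0.75 [ 0.6571 -0.2391  0.    ]
shift [ -4.7 182.5   2.5] turn [   0.5 -180.    -0.3] q6 1.03
shift [ -4.7 182.5   2.5] turn [0.2 0.  0.3] q6 1.03
```

drive_tool([
  [-3,0,3,0,0,0,20],
  [-3,50,3,0,0,0,20],
  [-3,100,3,0,0,0,20],
  [-3,150,3,0,0,0,20],
  [-3,172,3,0,0,0,20],
  [-3,180,3,0,0,0,20],
  [-3,184,3,0,0,0,20],
  [-3,186,3,0,0,0,20],
  [-3,186,3,0,0,0,20],
])

```text
time: 12.5
position: [0.604, -0.2394, 0.0113]
tool_rot: [-0.005, -0.706, 0.708, 0.003]
ft_force: [-0.3, -0.6, -1.7]
grip_width: 0.0317
```

drive_tool([
  [0,0,0,0,0,0,52],
  [0,0,0,0,0,0,52],
  [0,0,0,0,0,0,52],
  [0,0,0,0,0,0,52],
  [0,-20,0,0,0,0,52],
  [0,-60,0,0,0,0,52],
  [0,-110,0,0,0,0,52],
  [0,-160,0,0,0,0,52],
  [0,-180,0,0,0,0,52],
  [0,-180,0,0,0,0,52],
])

```text
time: 13.5
position: [0.6053, -0.24, 0.1945]
tool_rot: [-0.007, -0.705, 0.709, 0.001]
ft_force: [0.3, 0.1, -0.3]
grip_width: 0.0519
```

```bash
python3 look.py valve_red_c 0.019 pr2; python3 -c "
from h import *
go(.497,-.41,.17,121)"
```

```text
[ 0.6053 -0.24    0.1945] [-0.55  0.59  1.4   0.    1.14  1.03] [ 0.3  0.1 -0.3] 0.051940442597546925
[318.3, 218.1] 0.84 [ 0.6043 -0.2401  0.019 ]
[318.8, 154.4] 0.47 [ 0.6561 -0.2412  0.019 ]
shift [103.3  19.5 172.9] turn [ -0.  148.3   0. ] q6 1.03
shift [103.3  19.5 172.9] turn [  0.  -31.7   0. ] q6 1.03
```

View pics/pr2.png

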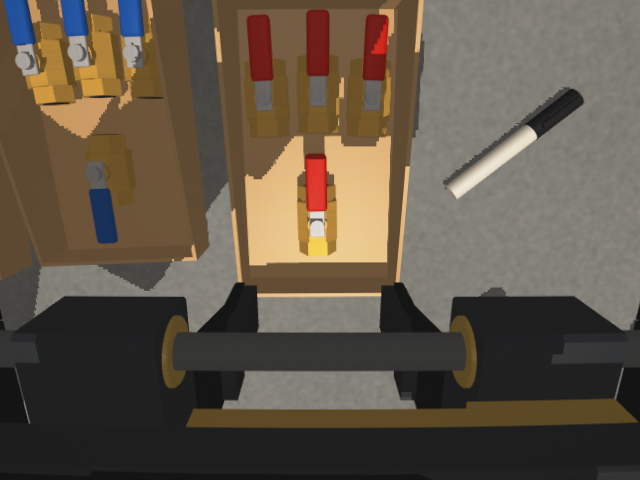

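Red valve placed well. Coupling next.

drive_tool([
  [21,-10,35,0,-6.5,0,60],
  [41,-10,69,0,-13,0,60],
  [62,-10,104,0,-19,0,60],
  [82,0,138,0,-25,0,60],
  [103,10,173,0,-31.7,0,60],
  [103,20,173,0,-31.7,0,60],
  [103,20,173,0,-31.7,0,60],
  [103,20,173,0,-31.7,0,60],
])

```text
time: 14.4
position: [0.4974, -0.4087, 0.1677]
tool_rot: [-0.189, 0.683, -0.68, 0.188]
ft_force: [0.2, -0.4, -0.2]
grip_width: 0.0597
```

```bash
python3 look.py coupling_c 0.016 wc
```

```text
[ 0.4974 -0.4087  0.1677] [-0.86  0.62  1.43  0.    1.1   0.17] [ 0.2 -0.4 -0.2] 0.059721953353395245
[320.1, 224.7] 0.67 [ 0.4957 -0.4099  0.016 ]
```

View pics/wc.png

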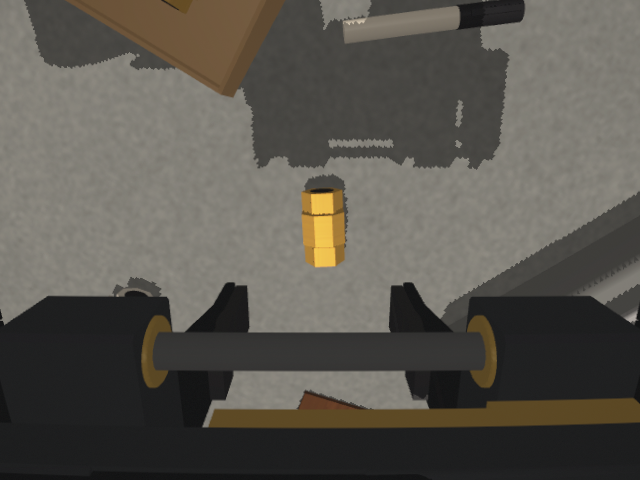

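```bash
python3 -c "
from h import *
a,b=at('wrist',(326,264),.024),at('wrist',(322,192),.024); d=b-a; print((a+b)/2,np.linalg.norm(d));j=np.degrees(np.arctan2(d[1],d[0]))+90;print(j)
go(.4965,-.411,.004,j)"
```

```text
[ 0.49717637 -0.41399018  0.024     ] 0.05649683402751856
124.32237410581779
shift [  2.7 165.2   0.9] turn [0.000e+00 1.768e+02 1.000e-01] q6 0.17
shift [  2.7 165.2   0.9] turn [ 0.1 -3.2 -0. ] q6 0.17
```

drive_tool([
  [2,0,2,0,-3,0,60],
  [2,50,2,0,-3,0,60],
  [2,100,2,0,-3,0,60],
  [2,140,2,0,-3,0,60],
  [2,155,2,0,-3,0,60],
  [2,163,2,0,-3,0,60],
  [2,163,2,0,-3,0,60],
  [2,163,2,0,-3,0,20],
  [2,163,2,0,-3,0,20],
  [2,163,2,0,-3,0,20],
])

```text
time: 15.5
position: [0.4979, -0.414, 0.0083]
tool_rot: [0.206, -0.675, 0.677, -0.207]
ft_force: [0.7, -0.1, 0.5]
grip_width: 0.0436
```

drive_tool([
  [0,0,0,0,0,0,20],
  [0,0,0,0,0,0,20],
  [0,0,0,0,0,0,20],
  [0,0,0,0,0,0,20],
  [0,-30,0,0,0,0,20],
  [0,-80,0,0,0,0,20],
  [0,-130,0,0,0,0,20],
  [0,-180,0,0,0,0,20],
  [0,-190,0,0,0,0,20],
  [0,-190,0,0,0,0,20],
])

```text
time: 16.5
position: [0.4979, -0.414, 0.1987]
tool_rot: [0.206, -0.675, 0.678, -0.207]
ft_force: [-0.4, -0.5, -2.4]
grip_width: 0.0318
```

```bash
python3 -c "
from h import *
go(.610,.236,.20,89.8)
go(.610,-.08,.20,98)"; python3 look.py coupling_c 0.2 wc2
```

```text
shift [-456.6   -3.4 -476.1] turn [-1.000e-01 -1.458e+02  3.000e-01] q6 0.11
shift [-456.6   -3.4 -476.1] turn [-0.3 34.2 -0.1] q6 0.11
shift [-279.8   -2.2 -214.2] turn [-1.00e-01 -1.54e+02  4.00e-01] q6 0.11
shift [-279.8   -2.2 -214.2] turn [-0.3 26.  -0.1] q6 0.11
[ 0.4979 -0.414   0.1987] [-0.87  0.58  1.4  -0.    1.15  0.11] [-0.4 -0.5 -2.4] 0.03178958947727016
[319.7, 318.3] 0.78 [ 0.4942 -0.4166  0.2   ]
```

drive_tool([
  [-32,0,-33,0,2.4,0,20],
  [-64,0,-67,0,4.8,0,20],
  [-96,0,-100,0,7.2,0,20],
  [-128,0,-133,0,9.6,0,20],
  [-160,0,-167,0,12,0,20],
  [-192,0,-200,0,14.4,0,20],
  [-224,0,-233,0,16.8,0,20],
  [-256,0,-267,0,19.2,0,20],
  [-288,0,-300,0,21.6,0,20],
  [-320,0,-333,0,24,0,20],
])

```text
time: 17.6
position: [0.574, 0.044, 0.1932]
tool_rot: [-0.063, 0.705, -0.704, 0.059]
ft_force: [1.2, -0.4, -2.3]
grip_width: 0.0314
```

```bash
python3 -c "
from h import *
go(.610,.236,.195,89.8)"; python3 look.py box_coupling 0 pc
```

```text
shift [ -68.5   -1.9 -183. ] turn [ 6.000e-01 -1.699e+02 -1.000e-01] q6 1.28
shift [ -68.5   -1.9 -183. ] turn [ 0.1 10.1  0.4] q6 1.28
[0.574  0.044  0.1932] [-0.12  0.5   1.58 -0.    1.06  1.28] [ 1.2 -0.4 -2.3] 0.031431214018218606
[95.9, 57.0] 0.72 [0.6663 0.2415 0.    ]
```

drive_tool([
  [-17,0,-46,0,2.5,0,20],
  [-34,0,-92,0,5,0,20],
  [-51,0,-138,0,7.5,0,20],
  [-70,0,-184,0,10,0,20],
  [-70,0,-184,0,10,0,20],
  [-70,0,-184,0,10,0,20],
])

```text
time: 18.3
position: [0.6113, 0.2355, 0.1932]
tool_rot: [0.003, -0.706, 0.708, 0.001]
ft_force: [-0.0, -0.6, -2.2]
grip_width: 0.0314
```

```bash
python3 look.py box_coupling 0 pc2; python3 -c "
from h import *
go(.612,.238,.0105,89.8)"
```

```text
[0.6113 0.2355 0.1932] [ 0.2   0.6   1.38 -0.    1.17  1.77] [-0.  -0.6 -2.2] 0.0314017766559026
[313.8, 143.7] 0.61 [0.6669 0.2398 0.    ]
shift [ -1.1 183.8  -4.6] turn [ 4.000e-01 -1.798e+02  1.000e-01] q6 1.77
shift [ -1.1 183.8  -4.6] turn [-0.1  0.2  0.3] q6 1.77
```

View pics/pc2.png

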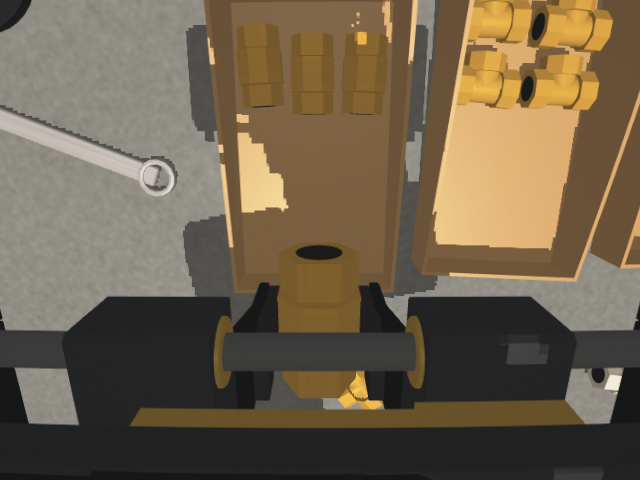

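drive_tool([
  [0,0,-2,0,0,0,20],
  [0,50,-2,0,0,0,20],
  [0,100,-2,0,0,0,20],
  [0,150,-2,0,0,0,20],
  [0,172,-2,0,0,0,20],
  [0,180,-2,0,0,0,20],
  [0,184,-2,0,0,0,20],
  [0,186,-2,0,0,0,20],
  [0,186,-2,0,0,0,20],
])

```text
time: 19.3
position: [0.6144, 0.2373, 0.0123]
tool_rot: [0.001, 0.707, -0.707, 0.001]
ft_force: [-0.9, 0.7, -1.1]
grip_width: 0.0313
```

drive_tool([
  [0,0,0,0,0,0,52],
  [0,0,0,0,0,0,52],
  [0,0,0,0,0,0,52],
  [0,0,0,0,0,0,52],
  [0,-20,0,0,0,0,52],
  [0,-60,0,0,0,0,52],
  [0,-110,0,0,0,0,52],
  [0,-160,0,0,0,0,52],
  [0,-180,0,0,0,0,52],
  [0,-180,0,0,0,0,52],
])

```text
time: 20.3
position: [0.6158, 0.238, 0.1956]
tool_rot: [0.003, 0.708, -0.706, 0.004]
ft_force: [-0.0, 0.4, -0.6]
grip_width: 0.0515
```

```bash
python3 look.py coupling_c 0.019 pc3; python3 -c "
from h import *
c=lambda u,v:(165+u/6.5,230+v/6.5)
#run: upper-left end to lower-right? project candidates
o=at('top',c(685,165),.02)
for u in ((640,115),(620,160),(735,195),(680,90)):print(at('top',c(*u),.02)-o)
print(o); go(.452,.195,.17,90)"
```

```text
[0.6158 0.238  0.1956] [0.2  0.6  1.37 0.   1.16 1.77] [-0.   0.4 -0.6] 0.051479407819948114
[320.0, 219.1] 0.82 [0.6138 0.2377 0.019 ]
[363.2, 389.2] 0.27 [0.45  0.197 0.019]
[0.01862275 0.01720506 0.        ]
[0.00165499 0.02438259 0.        ]
[-0.01107167 -0.01889872  0.        ]
[0.0281622  0.00237088 0.        ]
[0.44163835 0.19557396 0.02      ]
shift [160.5  20.5  42.2] turn [   0. -180.    0.] q6 1.77
shift [160.5  20.5  42.2] turn [-0.  0.  0.] q6 1.77
```

View pics/pc3.png

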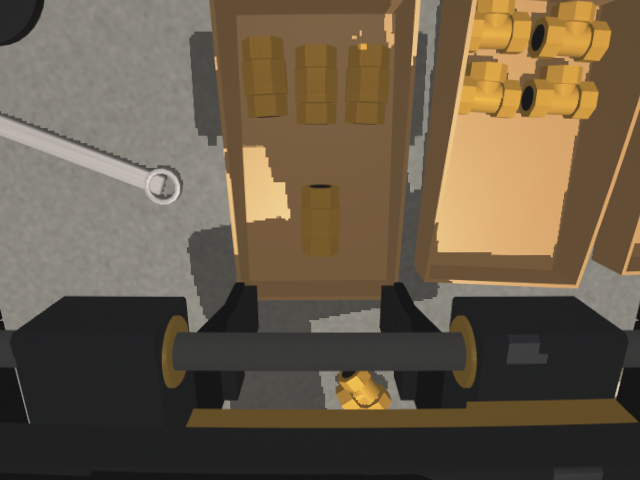

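Coupling placed well. Now hover over the tee and look.

drive_tool([
  [40,0,10,0,0,0,75],
  [80,0,21,0,0,0,75],
  [120,0,31,0,0,0,75],
  [160,10,42,0,0,0,75],
  [160,20,42,0,0,0,75],
  [160,20,42,0,0,0,75],
  [160,20,42,0,0,0,75],
])

```text
time: 21.1
position: [0.454, 0.1954, 0.1697]
tool_rot: [0.0, -0.707, 0.707, 0.0]
ft_force: [0.1, 0.1, 0.4]
grip_width: 0.0752
```

```bash
python3 look.py tee_c 0.014 wt
```

```text
[0.454  0.1954 0.1697] [ 0.18  0.43  1.81 -0.    0.9   1.75] [0.1 0.1 0.4] 0.07517160854416247
[317.5, 228.2] 0.56 [0.4479 0.1967 0.014 ]
```

View pics/wt.png

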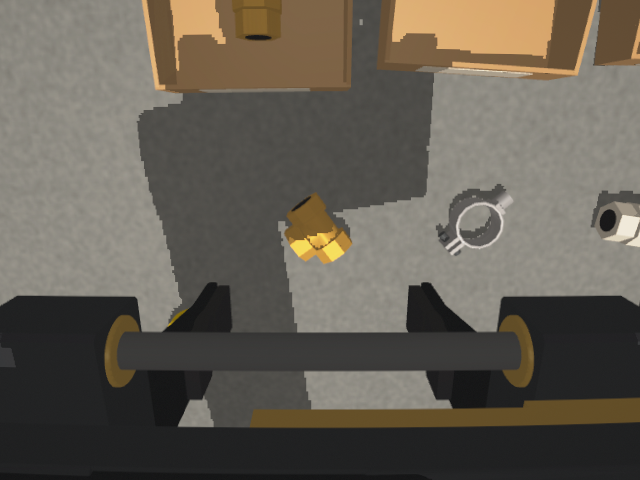

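```bash
python3 -c "
import cv2
i=cv2.imread('pics/wt.png');cv2.imwrite('pics/wtc.png',cv2.resize(i[180:280,260:380],(720,600),interpolation=cv2.INTER_CUBIC))"
```

```text
(no output)
```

View pics/wtc.png

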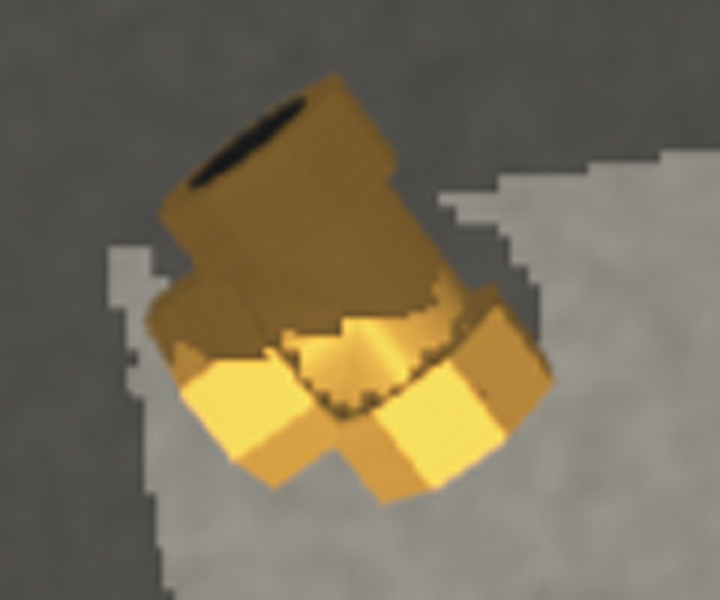

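```bash
python3 -c "
from h import *
c=lambda u,v:(260+u/6,180+v/6)
a,b=at('wrist',c(250,146),.016),at('wrist',c(467,440),.016);d=a-b
print(a,b,(a+b)/2,np.linalg.norm(d));j=np.degrees(np.arctan2(d[1],d[0]));print(j)
e=at('wrist',c(215,420),.02)-(a+b)/2;print(e,np.linalg.norm(e),np.degrees(np.arctan2(e[1],e[0])))
go(.450,.196,.005,j)"
```

```text
[0.46826427 0.20904055 0.016     ] [0.42869708 0.18078931 0.016     ] [0.44848067 0.19491493 0.016     ] 0.04861785066002204
35.52708787446251
[-0.01572282  0.01895969  0.004     ] 0.024953493497776962 129.6681171770588
shift [  5.  165.4  -0.5] turn [-1.000e-01 -1.255e+02 -1.000e-01] q6 1.75
shift [  5.  165.4  -0.5] turn [ 0.  54.5 -0.1] q6 1.75
```

drive_tool([
  [5,0,-0.5,0,8,0,75],
  [5,0,-0.5,0,16,0,75],
  [5,0,-0.5,0,24,0,75],
  [5,0,-0.5,0,32,0,75],
  [5,0,-0.5,0,40,0,75],
  [5,0,-0.5,0,47,0,75],
  [5,20,-0.5,0,53,0,75],
  [5,70,-0.5,0,53,0,75],
  [5,90,-0.5,0,53,0,75],
  [5,100,-0.5,0,53,0,75],
])

```text
time: 22.2
position: [0.4482, 0.1957, 0.0686]
tool_rot: [-0.315, -0.632, 0.633, 0.316]
ft_force: [0.4, -0.5, -0.2]
grip_width: 0.0751
```

```bash
python3 look.py tee_c 0.014 wt2; python3 -c "
from h import *
go(.4485,.196,.005,36.5)"
```

```text
[0.4482 0.1957 0.0686] [ 0.18  0.61  1.9  -0.    0.64  2.68] [ 0.4 -0.5 -0.2] 0.0750700028432593
[318.0, 264.3] 0.74 [0.4484 0.1966 0.014 ]
shift [ 0.1 64.5 -0.3] turn [ 1.000e-01 -1.795e+02  1.000e-01] q6 2.68
shift [ 0.1 64.5 -0.3] turn [-0.1  0.5  0. ] q6 2.68
```

View pics/wt2.png

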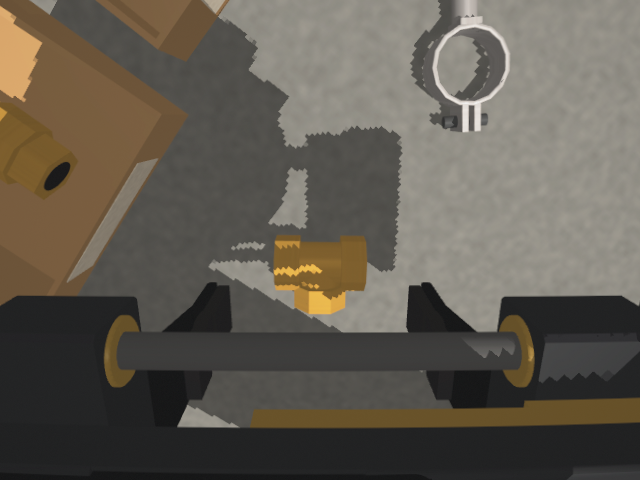

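drive_tool([
  [0,30,0,0,0,0,75],
  [0,50,0,0,0,0,75],
  [0,60,0,0,0,0,75],
  [0,64,0,0,0,0,75],
  [0,64,0,0,0,0,75],
  [0,64,0,0,0,0,35],
  [0,64,0,0,0,0,35],
  [0,64,0,0,0,0,35],
  [0,64,0,0,0,0,35],
  [0,64,0,0,0,0,35],
])

```text
time: 23.3
position: [0.4481, 0.1957, 0.0069]
tool_rot: [0.316, 0.633, -0.633, -0.315]
ft_force: [-0.6, 0.1, 3.1]
grip_width: 0.0475
```

drive_tool([
  [0,0,0,0,0,0,35],
  [0,0,0,0,0,0,35],
  [0,0,0,0,0,0,35],
  [0,-30,0,0,0,0,35],
  [0,-80,0,0,0,0,35],
  [0,-130,0,0,0,0,35],
  [0,-180,0,0,0,0,35],
  [0,-190,0,0,0,0,35],
  [0,-190,0,0,0,0,35],
])

```text
time: 24.2
position: [0.449, 0.196, 0.1981]
tool_rot: [0.317, 0.634, -0.632, -0.314]
ft_force: [0.2, -0.0, -1.8]
grip_width: 0.0478
```

```bash
python3 -c "
from h import *
y=np.radians(-1.6);c=np.array([.675,.08])-.05*np.array([np.cos(y),np.sin(y)]);print(c)
go(*c,.20,88.4)"
```

```text
[0.62501949 0.08139608]
shift [-197.5   -1.2  -71.5] turn [  0.3 128.6   0.2] q6 2.68
shift [-197.5   -1.2  -71.5] turn [  0.2 -51.4  -0.2] q6 2.68
```

drive_tool([
  [-28,0,-10,0,-7.3,0,35],
  [-56,0,-20,0,-14.6,0,35],
  [-85,0,-31,0,-22,0,35],
  [-113,0,-41,0,-29.3,0,35],
  [-141,0,-51,0,-36.6,0,35],
  [-170,0,-61,0,-44,0,35],
  [-197,0,-71,0,-51.4,0,35],
  [-197,0,-71,0,-51.4,0,35],
  [-197,0,-71,0,-51.4,0,35],
])

```text
time: 25.1
position: [0.6215, 0.0808, 0.1929]
tool_rot: [0.008, 0.707, -0.707, -0.013]
ft_force: [0.0, -0.6, -1.8]
grip_width: 0.0474
```

```bash
python3 look.py box_tee 0 pt; python3 -c "
from h import *
go(.625,.081,.0105,88.4)"
```

```text
[0.6215 0.0808 0.1929] [-0.05  0.57  1.45  0.    1.13  1.55] [ 0.  -0.6 -1.8] 0.04740080230916975
shift [ -5.  183.6   0.7] turn [ -0.5 180.    0. ] q6 1.55
shift [ -5.  183.6   0.7] turn [ 0.  -0.   0.3] q6 1.55
```

drive_tool([
  [-3,0,0,0,0,0,35],
  [-3,50,0,0,0,0,35],
  [-3,100,0,0,0,0,35],
  [-3,150,0,0,0,0,35],
  [-3,172,0,0,0,0,35],
  [-3,180,0,0,0,0,35],
  [-3,184,0,0,0,0,35],
  [-3,186,0,0,0,0,35],
  [-3,186,0,0,0,0,35],
])

```text
time: 26.1
position: [0.6276, 0.0812, 0.0122]
tool_rot: [-0.011, -0.707, 0.707, 0.009]
ft_force: [-0.1, -0.1, -1.0]
grip_width: 0.0475
```

drive_tool([
  [0,0,0,0,0,0,66],
  [0,0,0,0,0,0,66],
  [0,0,0,0,0,0,66],
  [0,0,0,0,0,0,66],
  [0,-20,0,0,0,0,66],
  [0,-60,0,0,0,0,66],
  [0,-110,0,0,0,0,66],
  [0,-160,0,0,0,0,66],
  [0,-190,0,0,0,0,66],
  [0,-190,0,0,0,0,66],
])

```text
time: 27.1
position: [0.63, 0.081, 0.2067]
tool_rot: [-0.014, -0.707, 0.707, 0.005]
ft_force: [0.6, 0.8, -0.7]
grip_width: 0.066
```

```bash
python3 look.py tee_c 0.017 pt2
```

```text
[0.63   0.081  0.2067] [-0.05  0.55  1.43  0.    1.14  1.55] [ 0.6  0.8 -0.7] 0.06595939296999742
[317.7, 218.9] 0.68 [0.6258 0.0824 0.017 ]
```

View pics/pt2.png

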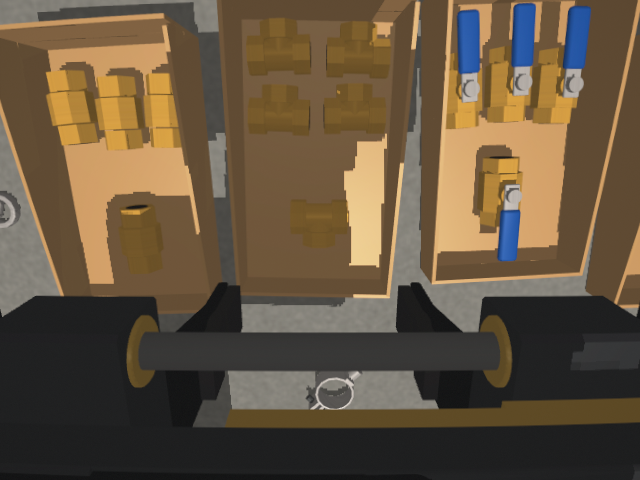

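```bash
python3 -c "
from rig import *
print(hand_in())"
```

```text
the job is handed in; nothing more can be done
None
```

All four brass fittings are back in their boxes, and I handed the job in at about 27 s. I never touched the white plastic fittings or the turquoise look-alike valve.

| Fitting | Position in its box, along x (allowed -105 to 10 mm) | Position across the box (allowed ±50 mm) |
|---|---|---|
| Blue-lever valve | about -39 mm | within about 5 mm of the middle |
| Red-lever valve | about -52 mm | within about 5 mm of the middle |
| Straight coupling | about -50 mm | within about 5 mm of the middle |
| Tee | about -49 mm | within about 5 mm of the middle |

- **Placement:** The last close look at each fitting showed it upright on the floor and lined up with the stock to within a few degrees. The blue valve's lever points to the front of its box, and its tip is clear of the lip.
- **Gripper:** It was open and about 0.2 m above the boxes at the end. The wrist force readings at the end of each move never passed about 3 N.
- **Small disagreements:** The cameras differed by 5–12 mm on where the fittings lay. The wrist camera settled that before each grasp.
- **Not checked:** I did not take a final overall picture or measure the plastic fittings again. `hand_in` gave no verdict.

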